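# Bond a stone sample in the lever press and ease the lever home

## Robot

A 7-joint arm with a two-finger parallel gripper is mounted at the origin on the work surface. World frame = base frame: x ahead of the robot, y to its left, z up, the work surface at z = 0. Lengths are in m, angles in rad, forces in N, time in s.
With the tool pointing down it reaches from about 0.425 to 0.875 m from the base axis. Payload 8.4 kg.
Tool frame: the origin (TCP) lies midway between the tips of the shut fingers; the grasp point (between the pads) lies 19 mm behind it; z points along the fingers, y is the line along which they close (so a half turn about z gives the same grasp; the last joint's range is limited). The gripper opens to 85 mm and grips with 20 to 120 N. Pads are 22 mm wide; open, the fingers measure 114 mm over their backs; the gripper's body (76 mm by 85 mm) begins 54 mm behind the grasp point. The pads swing forward as they close: fully open they stand 13 mm farther back than shut.
Start: joints at [1.039, 0.333, 0.04, 1.465, -0.013, 1.343, -0.059], TCP at [0.273, -0.59, 0.231] pointing down, gripper open.
Joint ranges: [-2.58, 2.58], [-0.38, 2.09], [-1.3, 1.39], [0.25, 2.4], [-1.5, 4.64], [0.08, 2.09], [-2.65, 2.65]. Speed limits (rad/s): [2.22, 2.22, 2.79, 2.79, 3.14, 3.14, 3.14].

## Interface

Orientations are given as a 3x3 rotation matrix whose columns are the frame's x, y, z axes.
In Python, from plant import robot, viewer, job gives the robot as it stands. The module is installed in compiled form; this text tells all that it offers.
- The arm moves only by the tool move_arm, never from a script. Its argument "motion" is text: rows parted by semicolons, each of 7 numbers parted by spaces: the turn, a rotation vector about the tool's x, y, z in rad, then the shift along the tool's x, y, z in mm, then the closure in counts, from 0 (fully open) to 255 (shut). A call has 1 to 12 rows; each row shifts and turns the commanded pose from where the row before left it, along the tool's axes as they then stand; what a row does not reach is not made up. A row lasts 1/8 s, in which the tool goes at most 62.5 mm and 10.7 degrees, less where a joint would pass 70% of its speed; a pose out of reach is approached as far as the arm can. A call is refused whole if a number of a shift passes 62.5 or a number of a turn 0.188, either way. A call with a gripper value outside its range is refused whole. The fingers move at their own pace and stop on an object; "grip_force" is the grip in N (left out, the last holds). Time passes only in rows, so rows that do not move let the fingers close. It gives the time, the measured TCP pose, the force, the opening and the grip force at its end, in the units of the state.
- robot.sense(): the state, without advancing time (a new reading comes with each control period).
- viewer.read_camera(name): name is "scene" or "top" or "wrist"; returns the picture (420x560x3 uint8, red, green, blue); there is no depth.
- viewer.get_calibration(name): a dict with "fx", "fy", "cx", "cy" (pixels), "world_from_camera" (4x4, takes a point from camera to world coordinates). Camera axes: x right, y down, z forward; pixel columns grow to the right and rows downward; lengths in m; the calibration is good to about 2 mm. A picture is of the moment at which its call begins: read the wrist's pose just before it. get_calibration takes no time and is no camera call; for the wrist camera it gives the pose at the moment of the call.
- job.sign_off(): hands the job in; it is judged then, once.
The state is a dict: "time_s": time; "q": joint angles; "qd": joint speeds; "joint_torque": joint torques, N m; "tool_pos": TCP position; "tool_rot": TCP orientation; "contact_force": force on the tool from outside, world axes, zero at the start; "ft_torque": the same for the moment, N m; "opening": opening from 0.0 (shut) to 1.0 (fully open); "gripper_force": force on a finger pad.
Only numpy, scipy, OpenCV 4.12 (cv2) and the standard library are available. Lean on these libraries where they do the work, as an engineer would, in place of code of your own. Each camera call takes 0.05 s, during which the arm holds its last target. There are 200 camera calls.

## Task

Two small green lever presses stand on the bench. On the one with the red grip, which holds the stone sample, push the lever fully down, hold it there for two seconds so the sticky backing takes, then let the sprung lever come back up slowly, with the hand on it all the way to its top stop, taking a second or more and never letting it snap back. Leave the sample where it lies and do not work the blue-gripped press.

Things in the scene. Friction and masses are not known exactly. Their poses are not given: they have to be found in the camera images.
- press_lever (a joint): Angle of the red-gripped lever of the loaded green press. 0 = home at its top stop, rising 22 degrees above level towards the grip; grows as the grip is pushed down, to 0.60 rad at the bottom stop (12 degrees below level, grip 110 mm lower). Sprung upwards: 3 to 5 N down on the grip starts it, 8 to 10 N holds it down; let go, it flies up in about 0.1 s (over 5 rad/s).
- press_grip (a point): Centre of the top face of the flat red palm grip (70 x 40 x 18 mm), moving with the lever; 270 mm above the bench at home. x axis: along the lever from grip to hinge; z axis: out of the top face. The level hinge line, along y, lies 190 mm along +x and 9 mm along -z from here, 190 mm above the bench. The press's base is 220 x 120 mm. Nothing stands over or close beside the grip.
- sample_center (a point): Centre (half-way up) of the loose sample on the red-gripped press's steel bed, under its ram: a pale stone plate on a square brown wood backing, 70 x 70 x 16 mm, 100 g. The ram's black rubber foot comes down onto it when the lever is down.
- spare_lever (a joint): Angle of the lever of the other, empty press, the same but with a blue grip: 0 at home, where it is to stay.

How it is judged:
By the outcome, as a careful person would: the job done as asked, in the order asked, and still so for the second after the job is handed in, with the robot touching nothing.
It also fails if it takes over 42 s, if anything falls off the work surface, if the arm or the gripper's body presses on something with over 40 N, if the wrist force passes 120 N, or if a joint passes its speed limit or range.

## Working session

There is one attempt and no reset: what is moved stays moved. The work goes in short steps, Python scripts to look and compute and a tool call to move; the robot and the scene stay as the last step left them, time stands still between calls to the robot, and variables do not carry over. Pictures are saved under pics/ and viewed, at most 10 in all, crops included, and the job is handed in when it is done.

Besides the shell and the picture viewer there is one more tool, called after "Call:" as name(argument=value, ...), one argument or row to a line, values as JSON. move_arm: Moves the arm, as the interface text tells. Its arguments: {"type":"object","properties":{"motion":{"type":"string"},"grip_force":{"type":"number"}},"required":["motion"]}

```bash
mkdir -p pics
python3 - <<'E'
from plant import robot, viewer
import cv2, numpy as np
s=robot.sense(); print(s['time_s'],s['tool_pos'],np.round(s['tool_rot'],3).tolist(),s['contact_force'])
for n in("scene","top"):
    im=viewer.read_camera(n); cv2.imwrite(f"pics/{n}0.png",im[:,:,::-1])
    c=viewer.get_calibration(n); print(n,c['fx'],c['fy'],c['cx'],c['cy'],np.round(c['world_from_camera'],4).tolist())
E
```

```text
0.0 [ 0.27236374 -0.58968117  0.23038914] [[0.908, 0.419, -0.001], [0.419, -0.908, 0.001], [-0.0, -0.002, -1.0]] [-0.26527196 -0.34713875 -0.53069281]
scene 459.89991109091636 459.89991109091636 277.05282363636593 214.68441251409274 [[0.4604, 0.5844, -0.6682, 1.2287], [0.8876, -0.292, 0.3563, -0.3643], [0.0131, -0.7571, -0.6531, 0.8899], [0.0, 0.0, 0.0, 1.0]]
top 428.6236158910841 428.6236158910841 278.33667226159116 213.25392966536145 [[-0.019, -0.9954, 0.0938, 0.4283], [-0.9995, 0.0164, -0.0282, 0.0218], [0.0266, -0.0943, -0.9952, 1.0814], [0.0, 0.0, 0.0, 1.0]]
```

View pics/scene0.png

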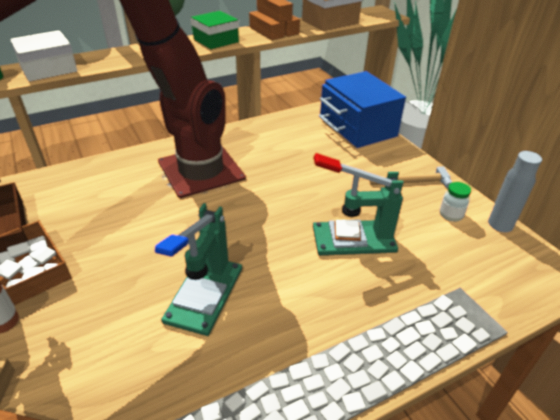

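View pics/top0.png

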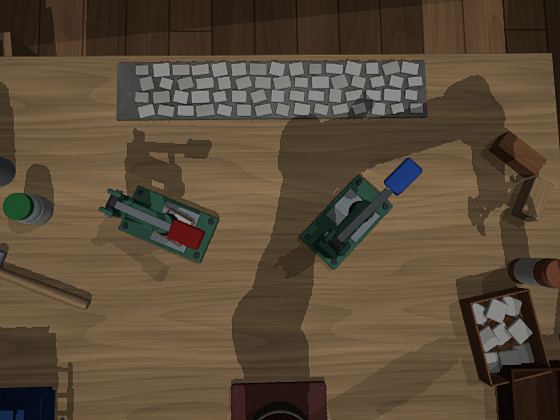

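The scene view shows the red grip at about (327,162), with the sample at (347,230) and the blue press on the left. The top view has the red grip at about (186,235), with its hinge towards (115,203). I'll enlarge both views to read the grip corners.

Run:
```python
import cv2, numpy as np
a=cv2.imread("pics/scene0.png")[140:200,300:400]; b=cv2.imread("pics/top0.png")[180:270,95:225]
a=cv2.resize(a,None,fx=6,fy=6,interpolation=cv2.INTER_CUBIC)[:,:300]; b=cv2.resize(b,None,fx=6,fy=6,interpolation=cv2.INTER_CUBIC)[:,-480:]
print(a.shape,b.shape)
o=np.zeros((540,780,3),np.uint8);o[:360,:300]=a;o[:,300:]=b
cv2.imwrite("pics/crop.png",o)
```

```text
(360, 300, 3) (540, 480, 3)
```

View pics/crop.png

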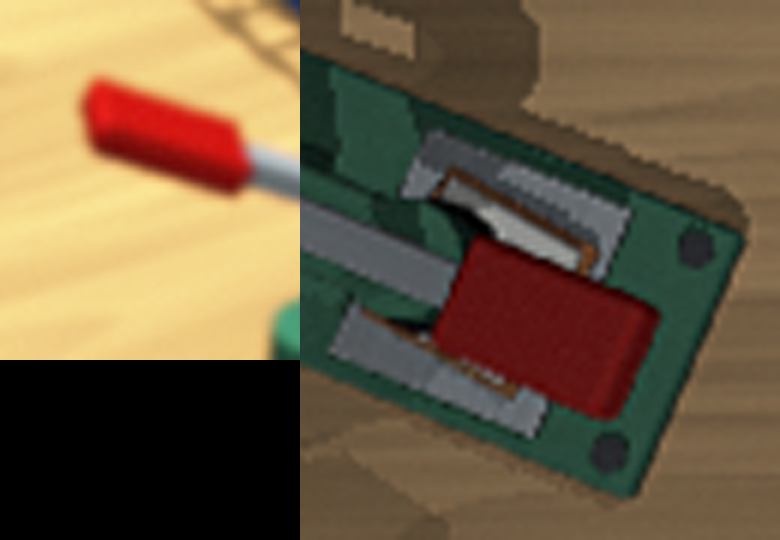

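In the enlarged top view, the grip's top-face corners are at crop (475,240), (435,338), (640,302) and (597,412). The dark strip beyond them is the end face.

```bash
cat > h.py <<'E'
import numpy as np
from plant import robot, viewer
def ray(n,u,v,z):
    c=viewer.get_calibration(n);T=c['world_from_camera']
    d=T[:3,:3]@[(u-c['cx'])/c['fx'],(v-c['cy'])/c['fy'],1]
    return T[:3,3]+d*(z-T[2,3])/d[2]
def proj(n,p):
    c=viewer.get_calibration(n);T=c['world_from_camera']
    q=T[:3,:3].T@(np.array(p)-T[:3,3]); return q[0]/q[2]*c['fx']+c['cx'],q[1]/q[2]*c['fy']+c['cy']
E
python3 - <<'E'
from h import *
C=[(475,240,.257),(435,338,.257),(640,302,.283),(597,412,.283)]
P=[ray("top",145+(a-300)/6,180+b/6,z) for a,b,z in C]
for p in P: print(p)
L=np.linalg.norm
print(L(P[0]-P[1]),L(P[2]-P[3]),L(P[0]-P[2]),L(P[1]-P[3]))
g=sum(P)/4; d=(P[0]+P[1]-P[2]-P[3])[:2]; d/=L(d); print("grip",g,"dir",d,np.degrees(np.arctan2(d[1],d[0])),L(g[:2]))
for p in P+[g]: u,v=proj("scene",p); print((u-300)*6,(v-140)*6)
# hinge axis
th=np.radians(22);hx=190*np.cos(th)-9*np.sin(th);print(hx)
h=np.r_[g[:2]+d*hx/1000,.19];print("hinge",h,proj("top",h),proj("scene",h))
# base corners far end (top crop) at z~.01
Q=[ray("top",145+(a-300)/6,180+b/6,.012) for a,b in[(742,240),(633,495)]];print(Q,L(Q[0]-Q[1]))
s=robot.sense();print(s['tool_pos'],s['tool_rot'].T@(g-s['tool_pos'])*1000, s['tool_rot'].T@np.r_[d,0])
E
```

```text
[0.496289   0.19843393 0.257     ]
[0.46521135 0.21096636 0.257     ]
[0.47405047 0.14207268 0.283     ]
[0.44038189 0.15532678 0.283     ]
0.03350943541040193 0.03618347877359082 0.06593285884942729 0.06624397847003337
grip [0.46898318 0.17669994 0.27      ] dir [0.38742581 0.92190089] 67.20557990061369 0.5011667274276883
247.43284740132697 165.1007215185088
231.03239789663826 118.06935416833107
102.37477223935787 117.87151837514847
87.17157944388578 67.35540151467495
167.60227326305358 117.04444283227292
172.7934730269464
hinge [0.53592783 0.3359984  0.19      ] (np.float64(114.4045927085395), np.float64(204.5923090204265)) (np.float64(392.45002499666043), np.float64(183.4530661382641))
[array([0.51464295, 0.14063774, 0.012     ]), array([0.41018346, 0.18593748, 0.012     ])] 0.11385891462825778
[ 0.27241507 -0.58969105  0.23049846] [ 499.86186419 -613.35152634  -38.63378932] [ 0.73834684 -0.67442055  0.00093708]
```

The check holds up: the grip size comes out near 66 × 35 mm, it reprojects well into the scene view, and the hinge lands on the post. The grip is at (0.469, 0.177, 0.270), with the lever heading 67°. I'll shut the fingers, rise and cross above the blue press.

Call:
move_arm(
  motion="0 0 0 0 0 -57 255;0 0 0 0 0 -57 255;0 0 0 0 0 -57 255;0 0 0 37 -36.5 0 255;0 0 0 37 -36.5 0 255;0 0 0 37 -36.5 0 255;0 0 0 37 -36.5 0 255;0 0 0 37 -36.5 0 255;0 0 0 37 -36.5 0 255;0 0 0 37 -36.5 0 255;0 0 0 37 -36.5 0 255;0 0 0 0 0 0 255",
  grip_force=40,
)

```text
time_s: 1.6
tool_pos: [0.4202, -0.1966, 0.4024]
tool_rot: [[0.905, 0.426, 0.0], [0.426, -0.905, 0.0], [0.001, -0.0, -1.0]]
contact_force: [-0.6, -0.8, -0.3]
opening: -0.002
gripper_force: 0.0
```

Call:
move_arm(
  motion="0 0 0 25 -40 0 255;0 0 0 25 -40 0 255;0 0 0 25 -40 0 255;0 0 0 25 -40 0 255;0 0 0 25 -40 0 255;0 0 0 25 -40 0 255;0 0 -0.148 0 0 0 255;0 0 -0.148 0 0 0 255;0 0 -0.148 0 0 0 255;0 0 -0.148 0 0 0 255;0 0 -0.148 0 0 0 255;0 0 0 0 0 0 255",
)

```text
time_s: 3.1
tool_pos: [0.4545, 0.0792, 0.4021]
tool_rot: [[0.389, 0.921, -0.0], [0.921, -0.389, -0.0], [-0.0, -0.0, -1.0]]
contact_force: [0.1, -0.5, -0.6]
opening: -0.005
gripper_force: 0.0
```

```bash
cat > st.py <<'E'
from h import *
s=robot.sense();R=s['tool_rot'];p=s['tool_pos'];g=np.array([.469,.177,.27])
print(s['time_s'],p,np.round(R,3).tolist(),'dG',R.T@(g-p)*1000,'F',s['contact_force'],'q',np.round(s['q'],2),s['opening'])
E
python3 st.py
```

```text
3.1 [0.45446797 0.07917466 0.40209379] [[0.389, 0.921, -0.0], [0.921, -0.389, -0.0], [-0.0, -0.0, -1.0]] dG [ 95.79853272 -24.6379582  132.08088302] F [ 0.12338478 -0.4897499  -0.61196967] q [ 0.37 -0.07 -0.59  1.57 -0.04  1.63 -0.62] -0.004754158393932925
```

Call:
move_arm(
  motion="0 0 0 24 -6.2 10 255;0 0 0 24 -6.2 10 255;0 0 0 24 -6.2 10 255;0 0 0 24 -6.2 10 255;0 0 0 0 0 30 255;0 0 0 0 0 30 255;0 0 0 0 0 10 255;0 0 0 0 0 0 255",
)

```text
time_s: 4.1
tool_pos: [0.4687, 0.1777, 0.2924]
tool_rot: [[0.389, 0.921, -0.001], [0.921, -0.389, -0.0], [-0.0, -0.001, -1.0]]
contact_force: [-0.3, -0.1, 0.3]
opening: -0.002
gripper_force: 0.0
```

```bash
python3 st.py
python3 - <<'E'
from h import *
import cv2
im=viewer.read_camera("scene")[:,:,::-1]
cv2.imwrite("pics/s1.png",cv2.resize(im[90:270,270:470],None,fx=3.3,fy=3.3,interpolation=cv2.INTER_CUBIC))
E
```

```text
4.1 [0.46872198 0.17771839 0.29237742] [[0.389, 0.921, -0.001], [0.921, -0.389, -0.0], [-0.0, -0.001, -1.0]] dG [-0.54582662  0.54793379 22.37730949] F [-0.29328784 -0.13091253  0.293917  ] q [ 0.26  0.05 -0.72  1.69  0.03  1.42 -0.87] -0.0021675897146560957
```

View pics/s1.png

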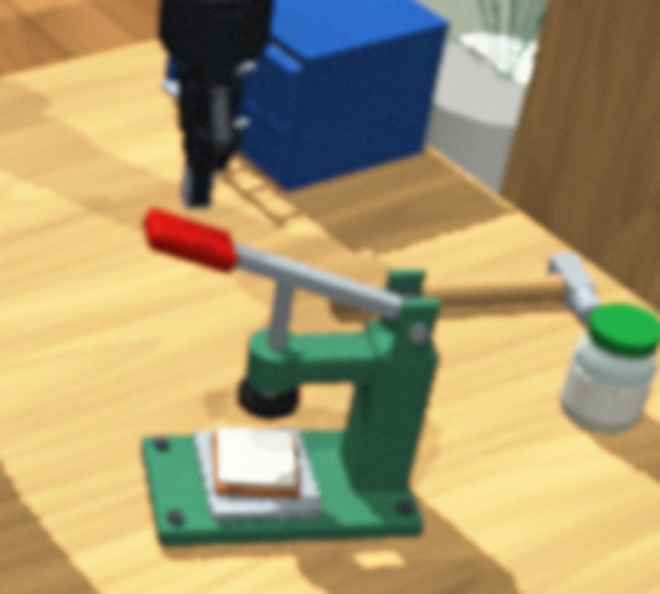

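The shut fingertips hover about 20 mm over the middle of the red grip (crop 197,205). The sample lies under the ram. Now I'll press, following the grip's arc.

Call:
move_arm(
  motion="0 0 0 0 0 9 255;0 0 0 0 0 9 255;0 0 0 -2.1 0 5.8 255;0 0 0 -2.1 0 5.8 255;0 0 0 -2.1 0 5.8 255;0 0 0 -2.1 0 5.8 255;0 0 0 -1.4 0 6 255;0 0 0 -1.4 0 6 255;0 0 0 -1.4 0 6 255;0 0 0 -1.4 0 6 255",
)

```text
time_s: 5.4
tool_pos: [0.4631, 0.1647, 0.2271]
tool_rot: [[0.388, 0.922, -0.0], [0.922, -0.388, -0.0], [-0.0, 0.0, -1.0]]
contact_force: [-2.3, -0.9, 6.8]
opening: -0.001
gripper_force: 2.9
```

Call:
move_arm(
  motion="0 0 0 -0.6 0 5.6 255;0 0 0 -0.6 0 5.6 255;0 0 0 -0.6 0 5.6 255;0 0 0 -0.6 0 5.6 255;0 0 0 -0.6 0 5.6 255;0 0 0 0 0 4.8 255;0 0 0 0 0 4.8 255;0 0 0 0 0 4.8 255;0 0 0 0 0 4.8 255;0 0 0 0.5 0 4 255;0 0 0 0.5 0 4 255;0 0 0 0.5 0 4 255",
)

```text
time_s: 6.9
tool_pos: [0.4624, 0.1629, 0.1679]
tool_rot: [[0.388, 0.922, -0.001], [0.922, -0.388, -0.001], [-0.002, -0.0, -1.0]]
contact_force: [-5.1, -3.4, 9.1]
opening: 0.002
gripper_force: 4.6
```

Call:
move_arm(
  motion="0 0 0 0.4 0 2 255;0 0 0 0.4 0 2 255;0 0 0 0.4 0 2 255;0 0 0 0 0 0 255",
)

```text
time_s: 7.4
tool_pos: [0.4627, 0.1637, 0.1618]
tool_rot: [[0.388, 0.922, -0.001], [0.922, -0.388, -0.002], [-0.002, -0.0, -1.0]]
contact_force: [-4.3, -4.8, 7.8]
opening: 0.002
gripper_force: 4.7
```

Not at the stop yet, since the force is still at spring level. I'll creep further.

Call:
move_arm(
  motion="0 0 0 0.2 0 1.5 255;0 0 0 0.2 0 1.5 255;0 0 0 0 0 0 255",
)

```text
time_s: 7.78
tool_pos: [0.463, 0.1641, 0.1591]
tool_rot: [[0.388, 0.922, -0.001], [0.922, -0.388, -0.002], [-0.002, -0.0, -1.0]]
contact_force: [-4.6, -5.2, 9.5]
opening: 0.003
gripper_force: 5.4
```

Call:
move_arm(
  motion="0 0 0 0 0 1 255;0 0 0 0 0 1 255;0 0 0 0 0 0 255",
)

```text
time_s: 8.15
tool_pos: [0.4631, 0.1642, 0.1584]
tool_rot: [[0.388, 0.922, -0.0], [0.922, -0.388, -0.002], [-0.002, 0.001, -1.0]]
contact_force: [-10.8, -7.6, 24.5]
opening: -0.002
gripper_force: 12.9
```

```bash
python3 st.py
python3 - <<'E'
from h import *
import cv2
im=viewer.read_camera("scene")[:,:,::-1]
cv2.imwrite("pics/s2.png",cv2.resize(im[120:270,290:440],None,fx=4,fy=4,interpolation=cv2.INTER_CUBIC))
E
```

```text
8.15 [0.46310212 0.16416004 0.15839405] [[0.388, 0.922, -0.0], [0.922, -0.388, -0.002], [-0.002, 0.001, -1.0]] dG [  13.87288135    0.51965337 -111.63696189] F [-10.77989877  -7.63561432  24.46834401] q [ 0.25  0.12 -0.72  1.91  0.09  1.15 -0.9 ] -0.0017291843483961996
```

View pics/s2.png

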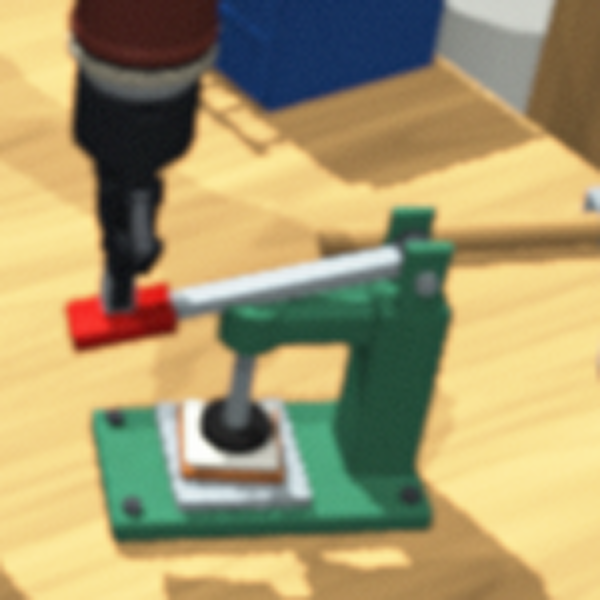

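The force jumped to 24 N with almost no travel, so the lever is at its bottom stop. The ram's foot is on the sample and the tips sit mid-grip (crop 120,300). Next is the hold.

Call:
move_arm(
  motion="0 0 0 0 0 0.3 255;0 0 0 0 0 0 255;0 0 0 0 0 0 255;0 0 0 0 0 0 255;0 0 0 0 0 0 255;0 0 0 0 0 0 255;0 0 0 0 0 0 255;0 0 0 0 0 0 255;0 0 0 0 0 0 255;0 0 0 0 0 0 255;0 0 0 0 0 0 255;0 0 0 0 0 0 255",
)

```text
time_s: 9.7
tool_pos: [0.4631, 0.1642, 0.1583]
tool_rot: [[0.388, 0.921, -0.0], [0.921, -0.388, -0.002], [-0.002, 0.001, -1.0]]
contact_force: [-10.8, -7.6, 25.7]
opening: -0.001
gripper_force: 14.0
```

Call:
move_arm(
  motion="0 0 0 0 0 0 255;0 0 0 0 0 0 255;0 0 0 0 0 0 255;0 0 0 0 0 0 255;0 0 0 0 0 0 255;0 0 0 0 0 0 255;0 0 0 0 0 0 255;0 0 0 0 0 0 255;0 0 0 0 0 0 255;0 0 0 0 0 0 255",
)

```text
time_s: 10.95
tool_pos: [0.4631, 0.1642, 0.1583]
tool_rot: [[0.388, 0.921, -0.0], [0.921, -0.388, -0.002], [-0.002, 0.001, -1.0]]
contact_force: [-10.9, -7.5, 27.0]
opening: -0.001
gripper_force: 14.0
```

Held for about 3 s. Now a slow return along the same arc.

Call:
move_arm(
  motion="0 0 0 0 0 -1 255;0 0 0 0 0 -2 255;0 0 0 -0.4 0 -3 255;0 0 0 -0.4 0 -3.5 255;0 0 0 -0.4 0 -3.5 255;0 0 0 -0.4 0 -3.5 255;0 0 0 -0.3 0 -3.5 255;0 0 0 0 0 -3.5 255;0 0 0 0 0 -3.5 255;0 0 0 0 0 -3.5 255;0 0 0 0 0 -3.5 255;0 0 0 0 0 -3.5 255",
)

```text
time_s: 12.45
tool_pos: [0.4622, 0.1622, 0.1942]
tool_rot: [[0.389, 0.921, -0.001], [0.921, -0.389, -0.002], [-0.002, -0.0, -1.0]]
contact_force: [-3.8, -4.9, 8.5]
opening: 0.0
gripper_force: 3.9
```

Call:
move_arm(
  motion="0 0 0 0.3 0 -3.5 255;0 0 0 0.3 0 -3.5 255;0 0 0 0.4 0 -3.5 255;0 0 0 0.4 0 -3.5 255;0 0 0 0.4 0 -3.5 255;0 0 0 0.4 0 -3.5 255;0 0 0 0.4 0 -3.5 255;0 0 0 0.4 0 -3.5 255;0 0 0 0.8 0 -3.5 255;0 0 0 0.8 0 -3.5 255;0 0 0 0.8 0 -3.5 255",
)

```text
time_s: 13.82
tool_pos: [0.4647, 0.1676, 0.2329]
tool_rot: [[0.388, 0.922, 0.0], [0.922, -0.388, -0.001], [-0.001, 0.001, -1.0]]
contact_force: [-1.0, -2.2, 6.7]
opening: -0.001
gripper_force: 2.7
```

```bash
python3 st.py
```

```text
13.825 [0.46473014 0.1676137  0.23291489] [[0.388, 0.922, 0.0], [0.922, -0.388, -0.001], [-0.001, 0.001, -1.0]] dG [ 10.27093984   0.31083156 -37.09515668] F [-0.97066991 -2.2009918   6.65255576] q [ 0.27  0.06 -0.72  1.8   0.04  1.3  -0.86] -0.0012312097049389705
```

Call:
move_arm(
  motion="0 0 0 0.6 0 -3 255;0 0 0 0.6 0 -3 255;0 0 0 0.7 0 -3 255;0 0 0 0.7 0 -3 255;0 0 0 0.8 0 -3 255;0 0 0 0.8 0 -3 255;0 0 0 0.9 0 -3 255;0 0 0 0.9 0 -3 255;0 0 0 1 0 -3 255;0 0 0 1 0 -3 255;0 0 0 0.8 0 -2 255;0 0 0 0.8 0 -2 255",
)

```text
time_s: 15.32
tool_pos: [0.4685, 0.1775, 0.2667]
tool_rot: [[0.387, 0.922, 0.0], [0.922, -0.387, 0.0], [0.0, -0.0, -1.0]]
contact_force: [3.1, 1.1, 2.6]
opening: -0.001
gripper_force: 1.9
```

Still in contact, so I'll finish the last millimetres very slowly.

Call:
move_arm(
  motion="0 0 0 0.2 0 -1 255;0 0 0 0.2 0 -1 255;0 0 0 0.2 0 -1 255;0 0 0 0.2 0 -1 255;0 0 0 0 0 0 255",
)

```text
time_s: 15.95
tool_pos: [0.4685, 0.1784, 0.2706]
tool_rot: [[0.387, 0.922, -0.0], [0.922, -0.387, 0.0], [0.0, -0.001, -1.0]]
contact_force: [2.1, 4.2, 2.4]
opening: -0.001
gripper_force: 1.9
```

Call:
move_arm(
  motion="0 0 0 0 0 -1 255;0 0 0 0 0 -1 255;0 0 0 0 0 -1 255;0 0 0 0 0 -1 255;0 0 0 0 0 -1 255;0 0 0 0 0 -1 255;0 0 0 0 0 0 255",
)

```text
time_s: 16.82
tool_pos: [0.4687, 0.1779, 0.2766]
tool_rot: [[0.388, 0.922, -0.0], [0.922, -0.388, -0.0], [-0.0, -0.0, -1.0]]
contact_force: [-0.4, 0.1, -0.3]
opening: -0.001
gripper_force: 0.0
```

Contact ended gently at the top stop. I'll lift clear and check.

Call:
move_arm(
  motion="0 0 0 0 0 -3 255;0 0 0 0 0 -8 255;0 0 0 0 0 -20 255;0 0 0 0 0 -30 255;0 0 0 0 0 -30 255;0 0 0 0 0 0 255;0 0 0 0 0 0 255",
)

```text
time_s: 17.7
tool_pos: [0.4686, 0.178, 0.3674]
tool_rot: [[0.388, 0.922, -0.0], [0.922, -0.388, -0.0], [-0.0, -0.0, -1.0]]
contact_force: [-0.8, -0.9, -0.7]
opening: 0.001
gripper_force: 0.0
```

Run:
```python
from h import *
import cv2
im=viewer.read_camera("scene")[:,:,::-1]; o=cv2.imread("pics/scene0.png")
f=lambda i:cv2.resize(i[130:270,150:420],None,fx=2.1,fy=2.1,interpolation=cv2.INTER_CUBIC)
cv2.imwrite("pics/s3.png",np.vstack([f(o),f(im)]))
```

```text
(no output)
```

View pics/s3.png

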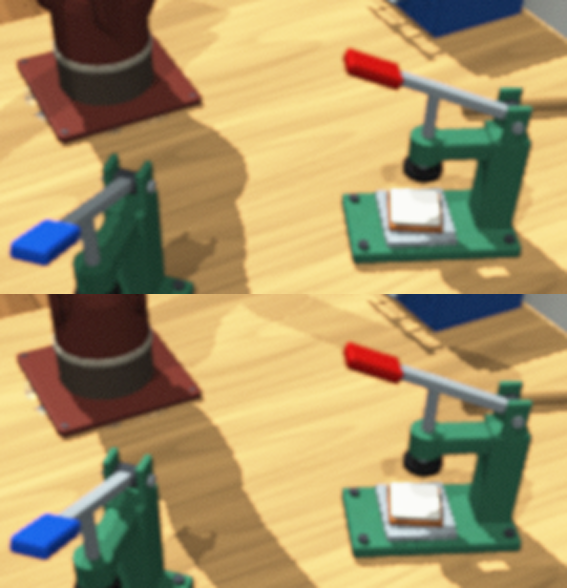

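The before (top) and after (bottom) views match. The red lever is at its top stop (372,362), the sample is unmoved (415,503), and the blue lever is untouched.

```bash
python3 -c "
from plant import job
print(job.sign_off())"
```

```text
the job is handed in; nothing more can be done
None
```

The job is handed in: I pushed the red-gripped lever to its bottom stop, held it there about 3 s, and eased it back up with the hand on it to the top stop over about 5 s; afterwards the camera showed the sample and the blue press unmoved.

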